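# Nip the feeler blade between the electrodes of the test rig

## Task

Set the electrode gap of the rig with the feeler blade: slide the blade into the gap, its red grip on the near side, until its nose comes through the far end, stand it on the deck and let go of it. Then push the sliding electrode up by its blue plate until you feel the blade meet the spring-backed electrode, and stop there, so that the blade stays upright in the gap, lightly nipped (about 3 N) and not driven hard onto the spring. Leave the other things on the bench where they are.

Things in the scene. Friction and masses are not known exactly. Their poses are not given: they have to be found in the camera images.
- blade_grip (a point): Centre of the red T grip of the feeler blade (0.1 kg, stands upright on its own), 28 mm above its underside. The grip is an upright plate 12 mm thick (along x), 36 mm wide (y), 56 mm tall (z up). The steel blade stands on edge and runs from the grip along +x: 5 mm thick (y), 18 mm tall from the same underside; its nose is 108 mm ahead of this point.
- blade_nose (a point): Nose of the steel blade, 9 mm above its underside, mid-thickness; axes as for blade_grip.
- blade: The same feeler blade; origin at its underside below the centre of the grip, axes as for blade_grip.
- rig: Electrode rig, fixed on the bench. Origin at bench level, x along the gap, y across it. Grey deck, top 14 mm above the bench, x -105 to 45 mm, y -132 to 52 mm, bare on the near (-x) side and in the gap: the blade can stand on it. Rails 8 mm high and 10 mm wide lie on it at x = +29 and -29 mm, from y = -126 to -34 mm and from y = 32 to 50 mm.
- gap_side (a point): The point on the deck above the rig's origin, 14 mm above the bench. The spring-backed copper plate (45 mm along x, 40 mm tall, on a black block) faces -y somewhere between y = 0 and +16 mm from here, a different place each time that is not measured: it has to be felt. It gives way to +y by 0.4 mm for every 1 N, up to 12 mm. A push of 0.7 to 6 N on it is a light nip.
- carriage: Sliding electrode, runs along the rig's y, rig axes. Origin at deck level under the middle of its copper face, which looks to +y at the spring-backed plate. At the start its y is -22 to -14 mm in the rig's frame, so the gap is at least 14 mm. Block 45 mm (x) by 12 mm (y), 40 mm tall, 10 mm brass post on top. Pushed slowly it slides against about 8 N (1.5 N more at 10 mm/s); it stays where left while the spring presses less.
- push_face (a point): Centre of the outer (-y) face of the sliding electrode's blue push plate, 62 mm behind its copper face, 34 mm above the bench, rig axes. The plate is 45 mm wide (x), 10 mm thick, 40 mm tall above the deck; a low bar 11 mm high joins it to the electrode.
- beaker: Bystander, loose: a glass beaker, 61 mm across, 94 mm tall. Origin at the centre of its underside.
- petri: Bystander, loose: a glass petri dish, 94 mm across, 16 mm tall. Origin at the centre of its underside.
- potato: Bystander, loose: a pale potato, 93 x 62 mm, 48 mm tall. Origin at the centre of its underside.
- pot: Bystander, loose: a small clear pot with a white cap and blue contents, 32 mm across, 58 mm tall. Origin at the centre of its underside.
- vial: Bystander, loose: an amber vial with a pale cap, 23 mm across, 57 mm tall. Origin at the centre of its underside.
- tweezers: Bystander, loose: steel tweezers, 120 mm long, lying flat. Origin at the centre of its underside.
There are look-alikes about, which are no part of the job. Leave any yellow look-alike of the blade alone.

How it is judged:
By the outcome, as a careful person would: the job done as asked, in the order asked, and still so for the second after the job is handed in, with the robot touching nothing.
It also fails if it takes over 54 s, if anything falls off the work surface, if the arm or the gripper's body presses on something with over 40 N, if the wrist force passes 120 N, or if a joint passes its speed limit or range.

## Robot

A 6-joint arm with a two-finger parallel gripper is mounted at the origin on a cart in front of the work surface, level with it; the furniture and walls round the work are solid. World frame = base frame: x ahead of the robot, y to its left, z up, the work surface at z = 0. Lengths are in m, angles in rad, forces in N, time in s.
With the tool pointing down it reaches from about 0.3 to 0.775 m from the base axis. Payload 14.6 kg.
Tool frame: the origin (TCP) lies at the very end of the fingers, on their centre line; the grasp point (between the pads) lies 19 mm behind it; z points along the fingers, y is the line along which they close (so a half turn about z gives the same grasp; the last joint's range is limited). The gripper opens to 94 mm and grips with 3 to 60 N. Pads are 16 mm wide; open, the fingers measure 119 mm over their backs; the gripper's body (75 mm by 177 mm) begins 78 mm behind the grasp point.
Start: joints at [-1.214, 0.3, 1.521, -0, 1.321, -0.067], TCP at [0.226, -0.501, 0.18] pointing down, gripper open.
Joint ranges: [-3.03, 3.03], [-0.79, 2.21], [0.23, 2.52], [-1.04, 4.18], [0, 3.07], [-2.55, 2.55]. Speed limits (rad/s): [2.22, 2.22, 2.57, 3.14, 3.14, 3.14].

## Interface

Orientations are given as [roll, pitch, yaw] about the fixed x, y, z axes, in that order (R = Rz(yaw) Ry(pitch) Rx(roll)).
In Python, from bench import env gives the robot as it stands. The module is installed in compiled form; this text tells all that it offers.
- The arm moves only by the shell command python3 -m crank 'ROWS' [OPENING] [FORCE]. ROWS is text: rows parted by semicolons, each of 6 numbers parted by spaces: the shift along the tool's x, y, z in m, then the turn, a rotation vector about the tool's x, y, z in degrees. In form: dx dy dz rx ry rz; .... A call has exactly 5 rows; each row is the pose to reach, as a shift and turn from the pose commanded when the call began, along the tool's axes at that moment; what a row does not reach only later rows make up. A row lasts 1/8 s, in which the tool goes at most 62.5 mm and 10.7 degrees, less where a joint would pass 70% of its speed; a pose out of reach is approached as far as the arm can. A call with a gripper value outside its range is refused whole. OPENING is the opening in per cent of the stroke, from 0 (shut) to 100 (fully open), set as the call begins (- or left out, the last holds). The fingers move at their own pace and stop on an object; FORCE is the grip in N (left out, the last holds). Time passes only in rows, so rows that repeat a pose let the fingers close, or fill a call up. It gives the time, the measured TCP pose, the force, the opening and the grip force at its end, in the units of the state.
- env.get_obs(): the state, without advancing time (a new reading comes with each control period).
- env.read_camera(name): name is "side" or "top"; returns the picture (420x560x3 uint8, red, green, blue); there is no depth.
- env.camera_params(name): a dict with "fovy" (degrees; the focal length in pixels is half the picture's height over the tangent of half this angle, whatever the lens; pixels are square), "cx", "cy" (the principal point, pixels), "rvec" (rotation vector, rad) and "tvec" (3), from world to camera coordinates, as OpenCV has them. Camera axes: x right, y down, z forward; pixel columns grow to the right and rows downward; lengths in m; the calibration is good to about 2 mm. A picture is of the moment at which its call begins. camera_params takes no time and is no camera call.
- env.job_done(): hands the job in; it is judged then, once.
Trained networks look in the newest picture that a camera, given by its name, has taken for a name from the list of things; names that differ only in an ending like _2 or _b are one class to them, and where a whole thing is asked for, a point or a joint stands for the part that bears it (a point fixed in the world has none). Each returns a list of dicts, best first, with "confidence" (0 to 1); they miss things now and then, are a little off and sometimes report something else, mostly with a low value. They report only what shows in the picture. A call takes as long as a camera call. They do not tell look-alikes from the thing itself.
- env.recognise(camera, label): "xyz" ([x, y, z] in m, in world coordinates, good to about 4 mm: the middle of the surface that is visible of it).
- env.tip_of(camera, label): "xyz" ([x, y, z] in m, in world coordinates, good to about 4 mm: a listed point, or the origin of a listed thing).
The state is a dict: "time_s": time; "joint_positions": joint angles; "qvel": joint speeds; "effort": joint torques, N m; "tcp_pos": TCP position; "orientation": TCP orientation; "ft_force": force on the tool from outside, world axes, zero at the start; "torque": the same for the moment, N m; "finger_gap": opening from 0.0 (shut) to 1.0 (fully open); "grasp_force": force on a finger pad.
Only numpy, scipy, OpenCV 4.12 (cv2) and the standard library are available. Lean on these libraries where they do the work, as an engineer would, in place of code of your own. Each camera call takes 0.05 s, during which the arm holds its last target. There are 200 camera calls.

## Working session

There is one attempt and no reset: what is moved stays moved. The work goes in short steps, Python scripts to look and compute and a shell command to move; the robot and the scene stay as the last step left them, time stands still between calls to the robot, and variables do not carry over. Pictures are saved under pics/ and viewed, at most 10 in all, crops included, and the job is handed in when it is done.

```bash
mkdir -p pics
cat > h.py <<'E'
from bench import env
import numpy as np, cv2
from scipy.spatial.transform import Rotation as R
def shot(n,f):
    im=env.read_camera(n); cv2.imwrite('pics/'+f,im[:,:,::-1]); return im
def proj(n,P):
    c=env.camera_params(n); f=210/np.tan(np.radians(c['fovy']/2))
    X=R.from_rotvec(c['rvec']).apply(np.atleast_2d(P))+np.array(c['tvec'])
    return np.c_[f*X[:,0]/X[:,2]+c['cx'],f*X[:,1]/X[:,2]+c['cy']]
def ray(n,u,v,z):
    c=env.camera_params(n); f=210/np.tan(np.radians(c['fovy']/2))
    r=R.from_rotvec(c['rvec']); o=r.inv().apply(-np.array(c['tvec'])); d=r.inv().apply([(u-c['cx'])/f,(v-c['cy'])/f,1])
    return o+d*(z-o[2])/d[2]
E
python3 - <<'E'
from h import *
a=shot('top','t0.png');b=shot('side','s0.png')
for n in('top','side'):
  print(n,env.camera_params(n))
  for l in('blade_grip','blade_nose','gap_side','carriage','push_face','rig'):
    for d in env.tip_of(n,l)[:3]: print(l,np.round(d['xyz'],4),round(d['confidence'],2),proj(n,d['xyz']).round()[0])
print(env.get_obs())
E
```

```text
top {'fovy': 54.776005317233626, 'cx': 275.62956909529544, 'cy': 205.19782524933544, 'rvec': array([ 2.13978774, -2.18449192,  0.12776009]), 'tvec': array([-0.02497404,  0.59782155,  1.15761659])}
blade_grip [ 0.5321 -0.2672  0.0246] 0.53 [354. 226.]
blade_grip [ 0.3855 -0.1874  0.0289] 0.43 [329. 277.]
blade_nose [ 0.6399 -0.231   0.005 ] 0.52 [339. 191.]
blade_nose [0.6305 0.1104 0.0196] 0.5 [226. 196.]
blade_nose [ 0.4757 -0.2552  0.0087] 0.44 [350. 245.]
gap_side [0.6308 0.1313 0.0162] 0.84 [219. 196.]
gap_side [ 0.6427 -0.2361  0.0071] 0.38 [341. 190.]
carriage [0.6306 0.1097 0.0179] 0.87 [226. 196.]
push_face [0.64   0.0534 0.0357] 0.88 [245. 191.]
rig [0.6238 0.1277 0.0009] 0.95 [221. 199.]
side {'fovy': 43.77211876581388, 'cx': 288.27078548844986, 'cy': 206.91174401602416, 'rvec': array([ 0.60289233, -2.39006345,  1.47200715]), 'tvec': array([0.49837076, 0.19773489, 1.11187864])}
blade_grip [ 0.3791 -0.1923  0.0277] 0.89 [384. 214.]
blade_grip [ 0.5374 -0.2636  0.027 ] 0.75 [340. 193.]
blade_nose [ 0.4769 -0.2498  0.0103] 0.72 [358. 204.]
blade_nose [ 0.6402 -0.2275  0.0064] 
[... 376 characters left out ...]
: 0.7, 'joint_positions': array([-1.21360033e+00,  2.99901930e-01,  1.52098235e+00,  8.17713039e-07,
        1.32066539e+00, -6.65913917e-02]), 'qvel': array([-2.08732406e-03, -6.86831337e-04, -2.44475201e-05,  5.62082890e-04,
       -1.16037547e-03,  6.46949571e-04]), 'effort': array([ 5.84906611e-04, -5.31585431e+01, -3.52877784e+01,  7.08941580e-02,
        2.12706614e-02, -4.67124153e-05]), 'tcp_pos': array([ 0.22617333, -0.50135264,  0.180252  ]), 'orientation': array([3.14154971e+00, 2.06963325e-06, 4.23787182e-01]), 'ft_force': array([ 0.41516748, -0.42074659, -0.05803233]), 'torque': array([-0.01091338,  0.00655653,  0.00663417]), 'grasp_force': 0.0, 'finger_gap': 0.9981578888925824}
```

```bash
python3 -c "
import cv2
a=cv2.imread('pics/t0.png');cv2.imwrite('pics/t0c.png',cv2.resize(a[120:330,150:430],None,fx=2.8,fy=2.8,interpolation=2))
b=cv2.imread('pics/s0.png');cv2.imwrite('pics/s0c.png',cv2.resize(b[120:330,170:450],None,fx=2.8,fy=2.8,interpolation=2))"
```

```text
(no output)
```

View pics/t0c.png

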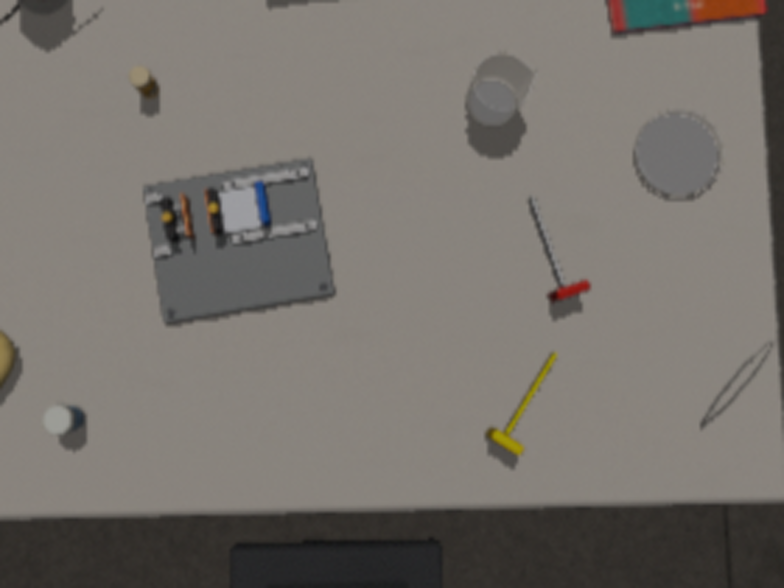

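View pics/s0c.png

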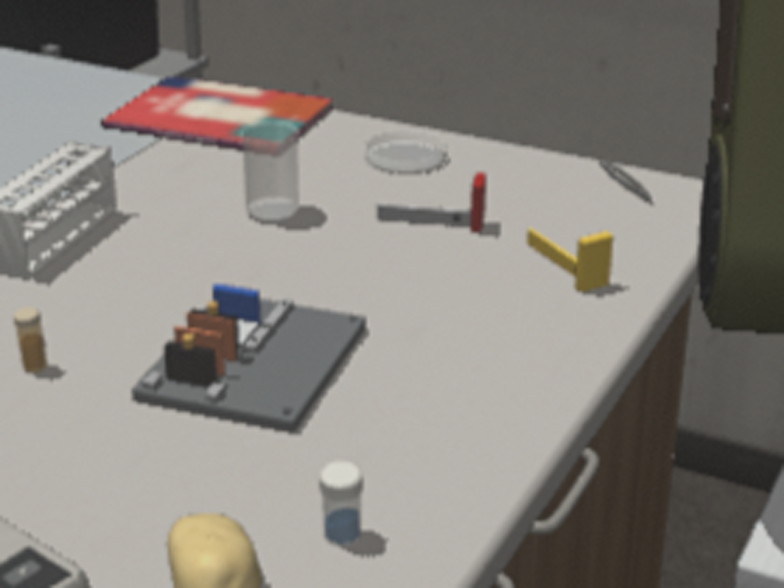

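The top view shows the red blade with its grip at crop (569,291) and nose at (531,198). The yellow decoy is nearer the robot. The rig deck corners are at crop (145,186), (311,158), (334,293) and (166,323). The networks agree with both pictures.

```bash
cat >> h.py <<'E'
def plan(p,yaw):
    "tool-frame shift and z-turn (deg) from present pose to TCP p, yaw deg"
    o=env.get_obs(); Rt=R.from_euler('xyz',o['orientation'])
    d=Rt.inv().apply(np.array(p)-o['tcp_pos']); T=R.from_euler('xyz',[180,0,yaw],degrees=True)
    return d.round(4),np.degrees((Rt.inv()*T).as_rotvec()).round(2)
E
python3 - <<'E'
from h import *
f=lambda x,y,z:ray('top',150+x/2.8,120+y/2.8,z)
C=np.array([f(*c,.014)[:2] for c in[(145,186),(311,158),(334,293),(166,323)]])
L=np.array([[45,52],[45,-132],[-105,-132],[-105,52]])/1e3
a=C-C.mean(0);b=L-L.mean(0)
th=np.arctan2((b[:,0]*a[:,1]-b[:,1]*a[:,0]).sum(),(a*b).sum())
M=np.array([[np.cos(th),-np.sin(th)],[np.sin(th),np.cos(th)]])
o=C.mean(0)-M@L.mean(0)
print('rig',o,np.degrees(th),'res',(C-(L@M.T+o)).round(4).tolist())
im=cv2.imread('pics/t0.png').astype(int)
B,G,Rr=im[...,0],im[...,1],im[...,2]
m=(Rr>110)&(G<60)&(B<60); m[:190]=0;m[240:]=0;m[:,:335]=0;m[:,:][:,375:]=0
v,u=np.nonzero(m);print('red px',len(u),u.mean(),v.mean(),ray('top',u.mean(),v.mean(),.05))
g=f(569,291,.054);n=f(531,198,.018);j=f(562,287,.018)
print('grip',g,'nose',n,'j',j,np.degrees(np.arctan2(*(n-j)[1::-1])),np.degrees(np.arctan2(*(n-g)[1::-1])),np.linalg.norm((n-g)[:2]))
l,r=f(551,295,.056),f(590,285,.056);print('grip dir',np.degrees(np.arctan2(*(l-r)[1::-1]))-90,np.linalg.norm(l-r))
print(plan([.535,-.266,.14],19))
E
```

```text
rig [0.62469369 0.12716383] 8.684740231805426 res [[-0.0003, -0.0017], [-0.0012, 0.0013], [0.0009, 0.0019], [0.0005, -0.0014]]
red px 34 354.1764705882353 223.08823529411765 [ 0.53868341 -0.26312004  0.05      ]
grip [ 0.53604576 -0.25946133  0.054     ] nose [ 0.63886744 -0.23004836  0.018     ] j [ 0.54283055 -0.25919164  0.018     ] 16.880906022781044 15.96360660565223 0.10694588390499736
grip dir 13.137526095418963 0.04156058670714657
(array([ 0.3783, -0.0875,  0.0402]), array([0.  , 0.  , 5.28]))
```

```bash
python3 -m crank '0.057 -0.013 0.006 0 0 1.5; 0.114 -0.027 0.012 0 0 3; 0.171 -0.041 0.018 0 0 4.5; 0.228 -0.055 0.024 0 0 6; 0.285 -0.068 0.03 0 0 7.3' 70 20; python3 -m crank '0.05 -0.005 0.005 0 0 0; 0.094 -0.011 0.01 0 0 0; 0.094 -0.011 0.01 0 0 0; 0.094 -0.011 0.01 0 0 0; 0.094 -0.011 0.01 0 0 0'
python3 - <<'E'
from h import *
shot('top','t1.png');shot('side','s1.png')
for n in('top','side'):
  for l in('blade_grip','blade_nose'):
    for d in env.tip_of(n,l)[:3]: print(n,l,np.round(d['xyz'],4),round(d['confidence'],2))
print(plan([.536,-.263,.03],17))
a=cv2.imread('pics/t1.png')[150:270,280:420];b=cv2.imread('pics/s1.png')[130:250,270:410]
cv2.imwrite('pics/c1.png',cv2.resize(np.vstack([a,b]),None,fx=2.5,fy=2.5,interpolation=2))
E
```

```text
time_s: 1.32
tcp_pos: [0.4594, -0.3208, 0.1503]
orientation: [3.141, -0.0, 0.296]
ft_force: [0.2, -1.0, 0.5]
finger_gap: 0.703
grasp_force: 0.0
time_s: 1.95
tcp_pos: [0.544, -0.2849, 0.1406]
orientation: [3.141, -0.0, 0.295]
ft_force: [-0.7, 0.1, -0.2]
finger_gap: 0.699
grasp_force: 0.0
top blade_grip [ 0.3838 -0.1911  0.0288] 0.57
top blade_nose [ 0.6406 -0.2354  0.0034] 0.49
top blade_nose [ 0.4756 -0.2539  0.0088] 0.41
side blade_grip [ 0.5397 -0.2624  0.0267] 0.88
side blade_grip [ 0.3795 -0.1888  0.0293] 0.64
side blade_grip [0.637  0.0511 0.0352] 0.23
side blade_nose [ 0.4721 -0.2503  0.0111] 0.55
(array([-0.0019, -0.023 ,  0.1104]), array([ 0.01, -0.01, -0.04]))
```

View pics/c1.png

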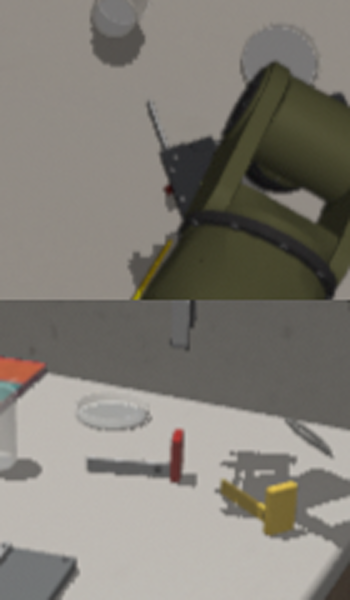

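The blade is undisturbed and the gripper is about 23 mm off in y, so I'll correct that, descend and grasp.

```bash
python3 -m crank '0 -0.0225 0 0 0 0; 0 -0.0225 0.04 0 0 0; 0 -0.0225 0.08 0 0 0; 0 -0.0225 0.11 0 0 0; 0 -0.0225 0.1235 0 0 0' 65; python3 -m crank '0 0 0 0 0 0; 0 0 0 0 0 0; 0 0 0 0 0 0; 0 0 0 0 0 0; 0 0 0 0 0 0' 0 25
```

```text
time_s: 2.88
tcp_pos: [0.5375, -0.2624, 0.0153]
orientation: [-3.14, 0.001, 0.296]
ft_force: [0.4, -0.2, 0.9]
finger_gap: 0.647
grasp_force: 0.0
time_s: 3.5
tcp_pos: [0.5387, -0.263, 0.0179]
orientation: [3.14, -0.001, 0.296]
ft_force: [-1.0, -0.1, 5.1]
finger_gap: 0.376
grasp_force: 25.0
```

```bash
cat >> h.py <<'E'
TH=np.radians(8.7);O=np.array([.6245,.128])
MR=np.array([[np.cos(TH),-np.sin(TH)],[np.sin(TH),np.cos(TH)]])
def torig(p): return MR.T@(np.array(p[:2])-O)
def toworld(x,y,z): return np.r_[O+MR@[x,y],z]
E
python3 - <<'E'
from h import *
a=cv2.imread('pics/t0.png')
for q in [(186,196),(190,234),(207,190),(215,234),(257,183),(267,222)]:
  print(q,(1e3*torig(ray('top',150+q[0]/2.8,120+q[1]/2.8,.054))).round(1))
cv2.imwrite('pics/g0.png',np.vstack([cv2.resize(a[170:220,195:260],(780,600),interpolation=2)]))
print(plan([.5387,-.263,.11],17),plan(toworld(-.155,-.005,.11),8.7))
E
python3 -m crank '0 0 -0.03 0 0 0; 0 0 -0.06 0 0 0; 0 0 -0.1 0 0 0; 0 0 -0.1 0 0 0; 0 0 -0.1 0 0 0'
```

```text
(186, 196) [19.1  3. ]
(190, 234) [-20.8   5.1]
(207, 190) [ 21.6 -19.5]
(215, 234) [-25.3 -20.4]
(257, 183) [ 20.  -71.8]
(267, 222) [-22.2 -75.4]
(array([ 0.0001,  0.0002, -0.0921]), array([ 0.08, -0.07, -0.02])) (array([ 0.0423, -0.3661, -0.0925]), array([ 0.07, -0.08,  8.28]))
time_s: 4.12
tcp_pos: [0.5377, -0.2624, 0.116]
orientation: [-3.141, 0.001, 0.296]
ft_force: [0.9, 0.8, -1.3]
finger_gap: 0.382
grasp_force: 25.0
```

View pics/g0.png

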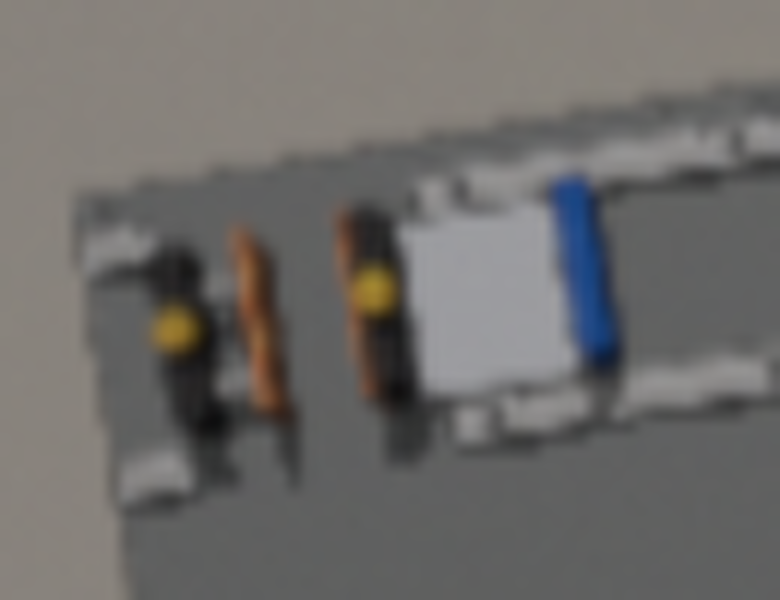

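The close-up shows the spring plate's front edge running from (255,235) to (286,410) and the carriage's copper face from (337,215) to (367,400). The gap is clear and about 18 mm wide.

Run:
```python
from h import *
for q in [(255,235),(286,410),(337,215),(367,400),(553,190),(583,355),(590,180),(620,355)]:
  print(q,(1e3*torig(ray('top',195+q[0]/12,170+q[1]/12,.054))).round(1))
# corners of deck in this crop
print((1e3*torig(ray('top',195+80/12,170+195/12,.014))).round(1))
print(plan(toworld(-.155,-.004,.116),8.7))
```

```text
(255, 235) [20.4  3.3]
(286, 410) [-23.    2.6]
(337, 215) [ 21.9 -17. ]
(367, 400) [-24.  -17.1]
(553, 190) [ 18.9 -69.6]
(583, 355) [-22.1 -70.2]
(590, 180) [ 19.8 -78.8]
(620, 355) [-23.7 -79. ]
[45.2 49.7]
(array([ 4.310e-02, -3.664e-01,  2.000e-04]), array([-0.04,  0.04,  8.28]))
```

```bash
python3 -m crank '0.006 -0.05 0 0 0 1.5; 0.012 -0.1 0 0 0 3; 0.018 -0.15 0 0 0 4.5; 0.024 -0.2 0 0 0 6; 0.03 -0.255 0 0 0 8.3'
python3 - <<'E'
from h import *
print(plan(toworld(-.155,-.007,.116),8.7), plan(toworld(-.155,-.007,.036),8.7))
E
```

```text
time_s: 4.75
tcp_pos: [0.4912, -0.0086, 0.1155]
orientation: [-3.141, 0.002, 0.15]
ft_force: [0.8, -0.2, -1.2]
finger_gap: 0.383
grasp_force: 25.0
(array([-0.0028, -0.1078, -0.0005]), array([-0.03,  0.12, -0.11])) (array([-0.0026, -0.1078,  0.0795]), array([-0.03,  0.12, -0.11]))
```

```bash
python3 -m crank '0 -0.05 0 0 0 0; -0.002 -0.1 0.02 0 0 0; -0.003 -0.108 0.05 0 0 0; -0.003 -0.108 0.077 0 0 0; -0.003 -0.108 0.077 0 0 0'
python3 - <<'E'
from h import *
print(torig(env.get_obs()['tcp_pos']))
a=shot('top','t2.png');b=shot('side','s2.png')
print(plan(toworld(-.155,-.007,.036),8.7))
cv2.imwrite('pics/c2.png',cv2.resize(np.hstack([a[170:245,180:280],b[190:265,200:300]])[:,:,::-1],None,fx=4,fy=4,interpolation=2))
E
```

```text
time_s: 5.38
tcp_pos: [0.4712, 0.0962, 0.0375]
orientation: [-3.141, 0.005, 0.152]
ft_force: [0.8, 0.4, -0.5]
finger_gap: 0.38
grasp_force: 25.0
[-0.15631567 -0.00826234]
(array([-0.0005, -0.0016,  0.0039]), array([-0.  ,  0.04, -0.03]))
```

View pics/c2.png

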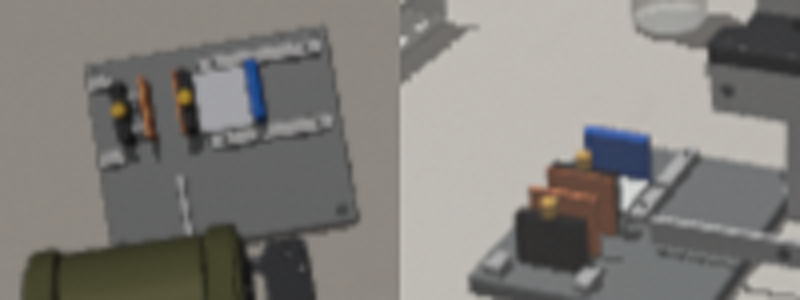

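The nose, at crop (181,178), is just short of the gap, and the line of the blade runs back to (188,232).

Run:
```python
from h import *
a=cv2.imread('pics/t2.png')
g=a[210:232,218:236].mean(2).astype(int)
for r in range(2,18,1):
  row=g[r].astype(float)-np.median(g[r]); row[row<15]=0
  if row.sum()>0:
    u=218+(row*np.arange(18)).sum()/row.sum(); print(210+r,u.round(2),row.max(),(1e3*torig(ray('top',u,210+r,.0375))).round(1))
```

```text
214 224.5 30.0 [-52.2  -7.3]
215 224.62 40.0 [-55.2  -7.2]
216 224.68 34.5 [-58.1  -6.9]
217 225.0 28.0 [-61.1  -7.4]
218 225.0 25.0 [-64.   -6.9]
219 225.0 29.0 [-66.9  -6.5]
220 225.48 33.0 [-70.1  -7.4]
221 225.61 41.0 [-73.   -7.3]
222 225.69 36.0 [-76.   -7.1]
223 226.0 29.0 [-79.   -7.5]
224 226.0 26.0 [-81.9  -7. ]
225 226.0 29.0 [-84.8  -6.6]
226 226.48 35.0 [-87.9  -7.5]
227 226.59 40.0 [-90.8  -7.3]
```

```bash
python3 -m crank '0.016 0 0 0 0 0; 0.032 0 0 0 0 0; 0.048 0 0 0 0 0; 0.064 0 0 0 0 0; 0.08 0 0 0 0 0'; python3 -m crank '0 0 0 0 0 0; 0 0 0.001 0 0 0; 0 0 0.002 0 0 0; 0 0 0.003 0 0 0; 0 0 0.003 0 0 0'
```

```text
time_s: 6.1
tcp_pos: [0.5532, 0.1082, 0.041]
orientation: [3.142, -0.002, 0.151]
ft_force: [0.5, 0.1, -0.8]
finger_gap: 0.379
grasp_force: 25.0
time_s: 6.72
tcp_pos: [0.552, 0.1084, 0.0367]
orientation: [-3.142, 0.0, 0.152]
ft_force: [-0.6, -0.0, -0.9]
finger_gap: 0.381
grasp_force: 25.0
```

```bash
python3 -m crank '0 0 0.001 0 0 0; 0 0 0.002 0 0 0; 0 0 0.003 0 0 0; 0 0 0.003 0 0 0; 0 0 0.003 0 0 0'; python3 -m crank '0 0 0.0005 0 0 0; 0 0 0.001 0 0 0; 0 0 0.001 0 0 0; 0 0 0.001 0 0 0; 0 0 0.001 0 0 0'
```

```text
time_s: 7.35
tcp_pos: [0.5522, 0.1084, 0.0338]
orientation: [3.142, -0.0, 0.152]
ft_force: [-0.5, -0.0, 0.2]
finger_gap: 0.381
grasp_force: 25.0
time_s: 7.98
tcp_pos: [0.5521, 0.1084, 0.0328]
orientation: [-3.142, 0.0, 0.151]
ft_force: [0.1, -0.4, -0.8]
finger_gap: 0.38
grasp_force: 25.0
```

```bash
python3 -m crank '0 0 0.0005 0 0 0; 0 0 0.001 0 0 0; 0 0 0.001 0 0 0; 0 0 0.001 0 0 0; 0 0 0.001 0 0 0'; python3 -m crank '0 0 0.0005 0 0 0; 0 0 0.001 0 0 0; 0 0 0.001 0 0 0; 0 0 0.001 0 0 0; 0 0 0.001 0 0 0'
```

```text
time_s: 8.6
tcp_pos: [0.5522, 0.1084, 0.0319]
orientation: [3.142, -0.0, 0.152]
ft_force: [-3.5, -1.2, 5.1]
finger_gap: 0.38
grasp_force: 25.0
time_s: 9.22
tcp_pos: [0.5522, 0.1084, 0.0319]
orientation: [3.142, -0.0, 0.152]
ft_force: [-9.0, -0.1, 16.6]
finger_gap: 0.381
grasp_force: 25.0
```

The blade is on the deck, as the force shows. I'll ease off the press, let go and rise.

```bash
python3 -m crank '0 0 -0.001 0 0 0; 0 0 -0.0015 0 0 0; 0 0 -0.0015 0 0 0; 0 0 -0.0015 0 0 0; 0 0 -0.0015 0 0 0';python3 -m crank '0 0 0 0 0 0; 0 0 0 0 0 0; 0 0 0 0 0 0; 0 0 0 0 0 0; 0 0 0 0 0 0' 58; python3 -m crank '0 0 -0.01 0 0 0; 0 0 -0.03 0 0 0; 0 0 -0.06 0 0 0; 0 0 -0.095 0 0 0; 0 0 -0.095 0 0 0'
python3 - <<'E'
from h import *
a=shot('top','t3.png');b=shot('side','s3.png')
cv2.imwrite('pics/c3.png',cv2.resize(np.hstack([a[170:245,180:280],b[190:265,200:300]])[:,:,::-1],None,fx=4,fy=4,interpolation=2))
print(plan(toworld(0,-.13,.127),8.7))
E
```

```text
time_s: 9.85
tcp_pos: [0.5521, 0.1083, 0.0321]
orientation: [3.142, 0.0, 0.152]
ft_force: [-0.4, 0.3, -1.2]
finger_gap: 0.38
grasp_force: 25.0
time_s: 10.48
tcp_pos: [0.5522, 0.1084, 0.0323]
orientation: [-3.142, -0.0, 0.152]
ft_force: [0.9, -0.2, 0.6]
finger_gap: 0.58
grasp_force: 0.0
time_s: 11.1
tcp_pos: [0.5535, 0.1086, 0.1305]
orientation: [3.141, -0.005, 0.152]
ft_force: [0.1, -0.6, -0.2]
finger_gap: 0.581
grasp_force: 0.0
(array([0.0746, 0.1215, 0.0004]), array([ 0.  , -0.02, -0.02]))
```

View pics/c3.png

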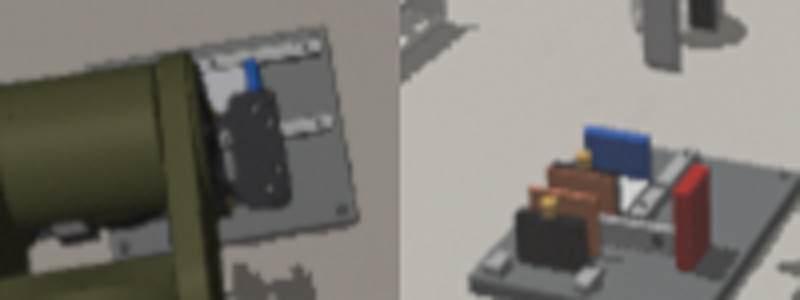

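The blade stands upright in the gap, with the red grip at side crop (690,215). Next I'll go round behind the blue plate with the fingers shut.

```bash
python3 -m crank '0.025 0.03 0 0 0 0; 0.05 0.07 0 0 0 0; 0.075 0.1065 0 0 0 0; 0.075 0.1065 0.03 0 0 0; 0.075 0.1065 0.06 0 0 0' 0 20; python3 -m crank '0 0 0.02 0 0 0; 0 0 0.038 0 0 0; 0 0 0.038 0 0 0; 0 0 0.038 0 0 0; 0 0 0.038 0 0 0'
python3 - <<'E'
from h import *
o=env.get_obs();print(torig(o['tcp_pos']),o['tcp_pos'],o['ft_force'])
a=shot('top','t4.png');b=shot('side','s4.png')
cv2.imwrite('pics/c4.png',cv2.resize(np.hstack([a[170:245,180:280],b[190:265,200:300]])[:,:,::-1],None,fx=4,fy=4,interpolation=2))
E
```

```text
time_s: 11.82
tcp_pos: [0.6419, 0.0139, 0.065]
orientation: [-3.141, 0.002, 0.151]
ft_force: [0.3, 0.8, -1.2]
finger_gap: 0.087
grasp_force: 0.0
time_s: 12.45
tcp_pos: [0.6429, 0.0144, 0.0303]
orientation: [3.141, -0.002, 0.152]
ft_force: [0.1, 0.9, 0.0]
finger_gap: 0.002
grasp_force: 0.0
[ 0.00098907 -0.1150619 ] [0.64288205 0.01441162 0.03029482] [0.07471823 0.85197322 0.02884184]
```

View pics/c4.png

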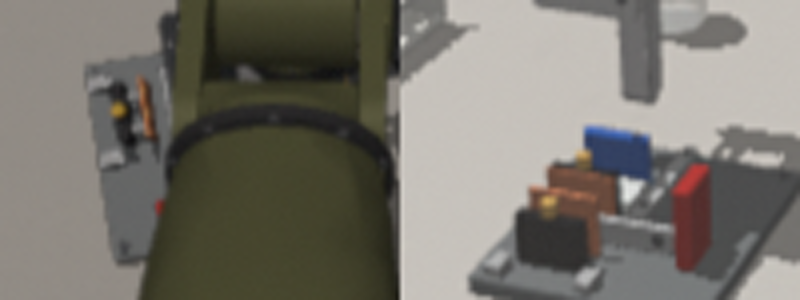

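Run:
```python
from h import *
o=env.get_obs()
for p in (o['tcp_pos'],toworld(0,-.079,.054),toworld(-.0225,-.079,.054)): print((proj('side',p)[0]-[200,190])*4+[400,0])
for z in(.05,.06,.065,.07): print(z,(proj('side',toworld(0,-.115,z))[0]-[200,190])*4+[400,0])
```

```text
[642.05943019 135.18031235]
[619.90137345 127.65178194]
[652.73833518 133.10255395]
0.05 [642.09011509 108.23520532]
0.06 [641.55123185  94.54259307]
0.065 [641.28045085  87.66225452]
0.07 [641.00877102  80.75907704]
```

The finger's end in the side view, crop (640,100), sits about 35 crop px above where the state puts it (642,135). I'll check with a fresh frame.

Run:
```python
from h import *
b=shot('side','s5.png'); old=cv2.imread('pics/s4.png')[:,:,::-1]
print(np.abs(b.astype(int)-old).max(2).__gt__(25).sum())
cv2.imwrite('pics/c5.png',cv2.resize(b[150:260,215:320][:,:,::-1],None,fx=5,fy=5,interpolation=2))
print(env.get_obs()['tcp_pos'], (proj('side',env.get_obs()['tcp_pos'])[0]-[215,150])*5)
```

```text
19
[0.64258762 0.01441975 0.02980529] [227.73116473 369.30301168]
```

View pics/c5.png

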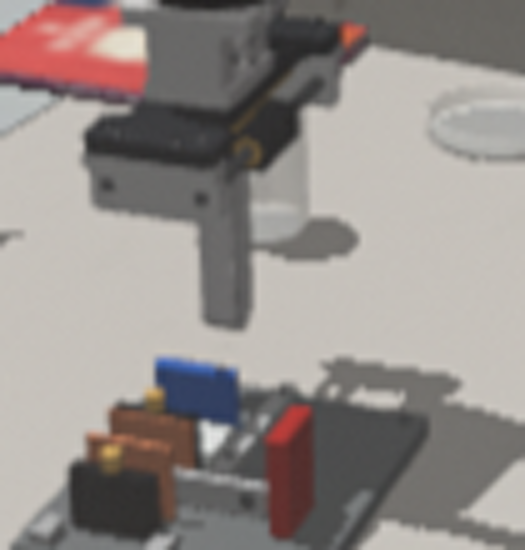

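Run:
```python
from h import *
# c1: opening .70, yaw 17deg
T=R.from_euler('xyz',[180,0,17],degrees=True)
for s in(1,-1):
  print('c1',(proj('side',np.array([.544,-.2849,.1406])+T.apply([0,s*(.033+.006),0]))[0]-[270,130])*2.5+[0,300])
T=R.from_euler('xyz',[180,0,8.7],degrees=True)
for s in(1,-1):
  print('c3',(proj('side',np.array([.5535,.1086,.1305])+T.apply([0,s*.033,0]))[0]-[200,190])*4+[400,0])
print(env.get_obs()['joint_positions'])
```

```text
c1 [185.07178276 347.75312158]
c1 [177.48949833 371.50861251]
c3 [703.38979841  60.95181919]
c3 [661.08303531 110.16447824]
[-3.45314739e-02  6.51330713e-01  1.37321187e+00 -1.41221157e-05
  1.11621393e+00  1.38470398e+00]
```

The visible fingertips sit about 25 mm higher than the reported TCP in every view. So I'll go lower by feel before pushing, to be sure of meeting the plate.

```bash
python3 -m crank '0 0 0.005 0 0 0; 0 0 0.01 0 0 0; 0 0 0.013 0 0 0; 0 0 0.013 0 0 0; 0 0 0.013 0 0 0'; python3 -m crank '0 0 0.001 0 0 0; 0 0 0.002 0 0 0; 0 0 0.003 0 0 0; 0 0 0.004 0 0 0; 0 0 0.004 0 0 0'
```

```text
time_s: 13.22
tcp_pos: [0.6424, 0.0144, 0.0163]
orientation: [3.142, -0.0, 0.152]
ft_force: [-0.4, -0.2, 0.6]
finger_gap: 0.001
grasp_force: 0.0
time_s: 13.85
tcp_pos: [0.6423, 0.0144, 0.0121]
orientation: [-3.142, 0.0, 0.152]
ft_force: [0.7, 0.8, 1.1]
finger_gap: 0.007
grasp_force: 0.0
```

```bash
python3 -m crank '0 0 0.001 0 0 0; 0 0 0.002 0 0 0; 0 0 0.002 0 0 0; 0 0 0.002 0 0 0; 0 0 0.002 0 0 0';  python3 - <<'E'
from h import *
b=shot('side','s6.png')
cv2.imwrite('pics/c6.png',cv2.resize(b[150:260,215:320][:,:,::-1],None,fx=5,fy=5,interpolation=2))
for p in (env.get_obs()['tcp_pos'],): print((proj('side',p)[0]-[215,150])*5)
E
```

```text
time_s: 14.48
tcp_pos: [0.6424, 0.0144, 0.0103]
orientation: [3.142, -0.0, 0.152]
ft_force: [0.9, -0.3, -0.2]
finger_gap: 0.005
grasp_force: 0.0
[229.33932043 402.04680038]
```

View pics/c6.png

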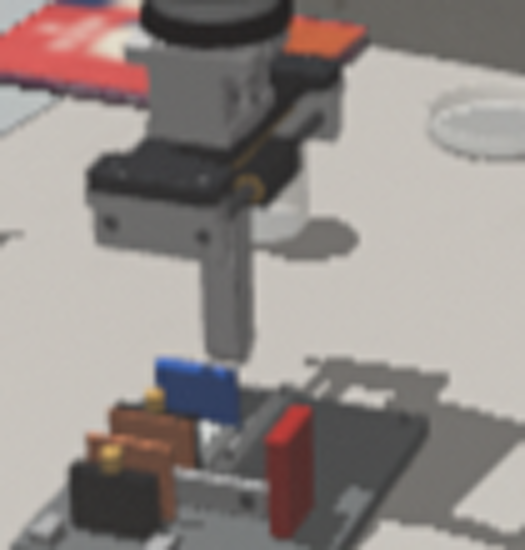

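The view confirms it: no contact at a reported z of 0.010, and the tip is really about 35 mm up. I'll lower it 8 mm more, then approach the plate.

```bash
python3 -m crank '0 0 0.002 0 0 0; 0 0 0.004 0 0 0; 0 -0.005 0.006 0 0 0; 0 -0.01 0.008 0 0 0; 0 -0.015 0.008 0 0 0'; python3 -m crank '0 -0.001 0 0 0 0; 0 -0.002 0 0 0 0; 0 -0.003 0 0 0 0; 0 -0.004 0 0 0 0; 0 -0.005 0 0 0 0'; python3 -m crank '0 -0.001 0 0 0 0; 0 -0.002 0 0 0 0; 0 -0.003 0 0 0 0; 0 -0.004 0 0 0 0; 0 -0.005 0 0 0 0'; python3 -c "
from h import *
print(torig(env.get_obs()['tcp_pos']))"
```

```text
time_s: 15.15
tcp_pos: [0.6399, 0.0298, 0.002]
orientation: [-3.142, 0.0, 0.152]
ft_force: [-0.4, 0.9, 0.2]
finger_gap: 0.004
grasp_force: 0.0
time_s: 15.78
tcp_pos: [0.6393, 0.0342, 0.0022]
orientation: [3.142, 0.0, 0.151]
ft_force: [0.5, -0.1, -0.2]
finger_gap: 0.004
grasp_force: 0.0
time_s: 16.4
tcp_pos: [0.6386, 0.0392, 0.0023]
orientation: [-3.142, -0.0, 0.152]
ft_force: [-0.3, 0.1, 0.5]
finger_gap: 0.007
grasp_force: 0.0
[ 0.00048135 -0.089914  ]
```

```bash
for i in 1; do python3 -m crank '0 -0.001 0 0 0 0; 0 -0.002 0 0 0 0; 0 -0.003 0 0 0 0; 0 -0.004 0 0 0 0; 0 -0.005 0 0 0 0'; done;  python3 -c "
from h import *
o=env.get_obs();print(torig(o['tcp_pos']),MR.T@o['ft_force'][:2])"
```

```text
time_s: 17.02
tcp_pos: [0.638, 0.0427, 0.0023]
orientation: [3.14, -0.0, 0.151]
ft_force: [0.8, -8.5, -0.5]
finger_gap: 0.005
grasp_force: 4.6
[ 0.00049188 -0.08636557] [-0.47624961 -8.4935422 ]
```

```bash
python3 -m crank '0 -0.001 0 0 0 0; 0 -0.002 0 0 0 0; 0 -0.003 0 0 0 0; 0 -0.004 0 0 0 0; 0 -0.005 0 0 0 0'; python3 -m crank '0 -0.0005 0 0 0 0; 0 -0.001 0 0 0 0; 0 -0.0015 0 0 0 0; 0 -0.002 0 0 0 0; 0 -0.0025 0 0 0 0';  python3 -c "
from h import *
o=env.get_obs();print(torig(o['tcp_pos']),MR.T@o['ft_force'][:2])"
```

```text
time_s: 17.65
tcp_pos: [0.6373, 0.0475, 0.0023]
orientation: [3.14, -0.0, 0.151]
ft_force: [1.9, -9.9, -1.2]
finger_gap: 0.005
grasp_force: 4.8
time_s: 18.27
tcp_pos: [0.6369, 0.0501, 0.0023]
orientation: [3.14, -0.0, 0.151]
ft_force: [0.8, -9.4, -0.4]
finger_gap: 0.006
grasp_force: 4.6
[ 0.00050743 -0.07888061] [-0.66617046 -9.40148724]
```

```bash
for i in 1; do python3 -m crank '0 -0.0005 0 0 0 0; 0 -0.001 0 0 0 0; 0 -0.0015 0 0 0 0; 0 -0.002 0 0 0 0; 0 -0.0025 0 0 0 0'; python3 -m crank '0 -0.0004 0 0 0 0; 0 -0.0008 0 0 0 0; 0 -0.0012 0 0 0 0; 0 -0.0016 0 0 0 0; 0 -0.002 0 0 0 0'; done;  python3 -c "
from h import *
o=env.get_obs();print(torig(o['tcp_pos']),MR.T@o['ft_force'][:2])"
```

```text
time_s: 18.9
tcp_pos: [0.6366, 0.0525, 0.0023]
orientation: [3.14, -0.0, 0.151]
ft_force: [1.2, -9.0, -1.5]
finger_gap: 0.003
grasp_force: 4.8
time_s: 19.52
tcp_pos: [0.6363, 0.0545, 0.0023]
orientation: [3.14, -0.0, 0.151]
ft_force: [1.4, -9.4, -0.8]
finger_gap: 0.006
grasp_force: 4.7
[ 0.00052652 -0.07440443] [-0.05225422 -9.49068759]
```

Now 1 mm per call. Contact would show as about +2.5 N per mm over the 9.3 N baseline.

```bash
python3 -m crank '0 -0.0003 0 0 0 0; 0 -0.0006 0 0 0 0; 0 -0.0009 0 0 0 0; 0 -0.0012 0 0 0 0; 0 -0.0015 0 0 0 0'; python3 -m crank '0 -0.0002 0 0 0 0; 0 -0.0004 0 0 0 0; 0 -0.0006 0 0 0 0; 0 -0.0008 0 0 0 0; 0 -0.001 0 0 0 0'
```

```text
time_s: 20.15
tcp_pos: [0.6361, 0.056, 0.0023]
orientation: [3.14, -0.0, 0.151]
ft_force: [2.1, -9.8, -1.3]
finger_gap: 0.004
grasp_force: 5.0
time_s: 20.78
tcp_pos: [0.636, 0.0566, 0.0023]
orientation: [3.139, -0.0, 0.151]
ft_force: [2.6, -12.3, 0.3]
finger_gap: 0.004
grasp_force: 5.8
```

```bash
python3 -m crank '0 -0.0002 0 0 0 0; 0 -0.0004 0 0 0 0; 0 -0.0006 0 0 0 0; 0 -0.0008 0 0 0 0; 0 -0.001 0 0 0 0'
```

```text
time_s: 21.4
tcp_pos: [0.6358, 0.0574, 0.0023]
orientation: [3.139, -0.0, 0.151]
ft_force: [2.3, -13.3, -1.3]
finger_gap: 0.004
grasp_force: 6.7
```

The blade has met the spring: about 13.3 N against a 9 N sliding baseline, so a nip of about 4 N. I'll stop, back off and rise clear.

```bash
python3 -m crank '0 0.002 0 0 0 0; 0 0.004 0 0 0 0; 0 0.008 0 0 0 0; 0 0.015 0 0 0 0; 0 0.025 0 0 0 0'; python3 -m crank '0 0.01 0 0 0 0; 0 0.01 -0.03 0 0 0; 0 0.01 -0.08 0 0 0; 0 0.03 -0.13 0 0 0; 0 0.09 -0.15 0 0 0'; python3 -m crank '0 0.06 0 0 0 0; -0.05 0.12 0 0 0 0; -0.1 0.15 0 0 0 0; -0.1 0.15 0 0 0 0; -0.1 0.15 0 0 0 0'
python3 - <<'E'
from h import *
a=shot('top','t7.png');b=shot('side','s7.png')
A=cv2.resize(a[175:225,195:260],None,fx=7,fy=7,interpolation=2);B=cv2.resize(b[200:265,200:280],(A.shape[0]*80//65-86,A.shape[0]),interpolation=2)
cv2.imwrite('pics/c7.png',np.hstack([A,B])[:,:,::-1]);print(A.shape,B.shape)
E
```

```text
time_s: 22.02
tcp_pos: [0.6393, 0.0342, 0.0023]
orientation: [3.142, -0.0, 0.152]
ft_force: [-0.1, 1.1, 0.2]
finger_gap: 0.008
grasp_force: 0.0
time_s: 22.65
tcp_pos: [0.6538, -0.0532, 0.1559]
orientation: [3.141, -0.005, 0.155]
ft_force: [0.5, -0.2, -0.2]
finger_gap: 0.004
grasp_force: 0.0
time_s: 23.28
tcp_pos: [0.5765, -0.2175, 0.1524]
orientation: [3.141, -0.001, 0.15]
ft_force: [0.6, 1.2, 0.0]
finger_gap: 0.006
grasp_force: 0.0
(350, 455, 3) (350, 344, 3)
```

View pics/c7.png

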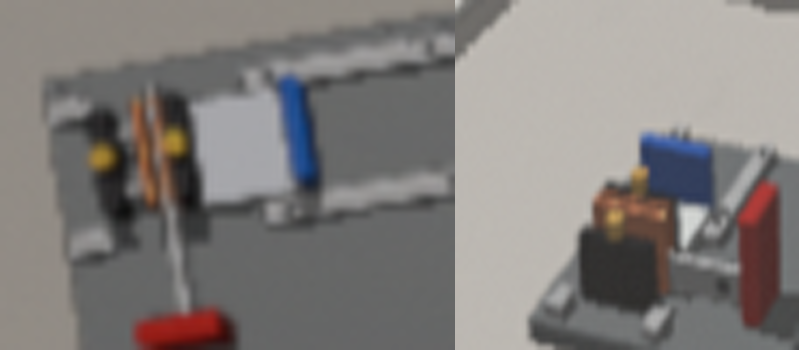

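The blade stands in the gap between the two copper plates. Its nose shows past the far end at (150,90), the red grip is on the near side at (185,330), and the robot is clear, so I'm handing in.

```bash
python3 -c "
from bench import env
print(env.job_done())"
```

```text
the job is handed in; nothing more can be done
None
```

I handed the job in at about 23 s: the blade stands upright in the gap with its nose through the far end, nipped at an estimated 4 N (asked for about 3 N, within the 0.7–6 N allowed), and the robot is clear; no verdict came back.

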